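# Reset the tripped tube mixer: lever to idle, then hold the recessed reset with the pin

## Robot

A 7-joint arm with a two-finger parallel gripper is mounted at the origin on the work surface. World frame = base frame: x ahead of the robot, y to its left, z up, the work surface at z = 0. Lengths are in m, angles in rad, forces in N, time in s.
With the tool pointing down it reaches from about 0.4 to 0.85 m from the base axis. Payload 10.4 kg.
Tool frame: the origin (TCP) lies where the fingers leave the gripper's body, on its centre line; the fingertips stand 70 mm ahead of it and the grasp point (between the pads) lies r.grip_depth ahead of it (r.grip_depth is the distance from the TCP to the grasp point, in m); z points along the fingers, y is the direction in which the jaws open and shut (so a half turn about z gives the same grasp; the last joint's range is limited). The gripper opens to 87 mm and grips with 3 to 60 N. Pads are 19 mm wide; open, the fingers measure 117 mm over their backs; the gripper's body (75 mm by 190 mm) begins 51 mm behind the grasp point.
Start: joints at [1.302, 0.332, -0.065, 1.46, 0.022, 1.35, -0.088], TCP at [0.152, -0.606, 0.292] pointing down, gripper open.
Joint ranges: [-2.6, 2.6], [-0.5, 2.12], [-1.47, 1.34], [0.16, 2.42], [-1.27, 4.41], [0.06, 2.06], [-2.6, 2.6]. Speed limits (rad/s): [2.22, 2.22, 2.79, 2.79, 3.14, 3.14, 3.14].

## Interface

Orientations are given as a unit quaternion [x, y, z, w].
In Python, from bench import monitor, viewer, workorder, nets, r gives the robot as it stands.
- The arm moves only by the tool drive_tool, never from a script. Its argument "plan" is a list of rows, each an object of numbers: "rx", "ry", "rz": the turn, a rotation vector about the tool's x, y, z in units of 360 degrees (1.0 is 360 degrees); "x", "y", "z": the shift along the tool's x, y, z in units of 1000 mm (1.0 is 1000 mm); "fingers": the opening, from 0 (shut) to 1 (fully open). In form: [{"rx": .., "ry": .., "rz": .., "x": .., "y": .., "z": .., "fingers": ..}, ...]. A call has 1 to 12 rows; each row is the pose to reach, as a shift and turn from the pose commanded when the call began, along the tool's axes at that moment, turning the shorter way round; what a row does not reach only later rows make up. A row lasts 1/8 s, in which the tool goes at most 62.5 mm and 10.7 degrees, less where a joint would pass 70% of its speed; a pose out of reach is approached as far as the arm can. A call with a number of a shift or a turn outside -1 to 1 is refused whole. A call with a gripper value outside its range is refused whole. The fingers move at their own pace and stop on an object; "squeeze" is the grip in N (left out, the last holds). Time passes only in rows, so rows that repeat a pose let the fingers close. It gives the time, the measured TCP pose, the force and the opening at its end, in the units of the state.
- monitor.read_state(): the state, without advancing time (a new reading comes with each control period).
- viewer.camera(name): name is "side" or "top"; returns a dict with "color" (480x640x3 uint8, red, green, blue), "depth" (480x640 float32, m along the optical axis (not along the pixel's ray), 0 where there is no reading), "camera_matrix" (3x3 intrinsics, pixels), "xyz" and "rotation" of the camera in the world. Camera axes: x right, y down, z forward; pixel columns grow to the right and rows downward; lengths in m; the calibration is good to about 2 mm. A picture is of the moment at which its call begins.
- workorder.close_job(): hands the job in, once; it reports no verdict.
Trained networks look in the newest picture that a camera, given by its name, has taken for a name from the list of things; names that differ only in an ending like _2 or _b are one class to them, and where a whole thing is asked for, a point or a joint stands for the part that bears it (a point fixed in the world has none). Each returns a list of dicts, best first, with "confidence" (0 to 1); they miss things now and then, are a little off and sometimes report something else, mostly with a low value. They report only what shows in the picture. A call takes as long as a camera call. They do not tell look-alikes from the thing itself.
- nets.find_in(label, camera): "centre" ([x, y, z] in m, in world coordinates, good to about 4 mm: the middle of the surface that is visible of it).
- nets.regions_of(label, camera): "region" (480x640 bool, what is visible of it).
The state is a dict: "time": time; "joint_positions": joint angles; "joint_vel": joint speeds; "joint_torque": joint torques, N m; "ee_pos": TCP position; "eef_rot": TCP orientation; "ft_force": force on the tool from outside, world axes, zero at the start; "torque": the same for the moment, N m; "width": finger opening in m.
Only numpy, scipy, OpenCV 4.12 (cv2) and the standard library are available. Lean on these libraries where they do the work, as an engineer would, in place of code of your own. Each camera call takes 0.05 s, during which the arm holds its last target.

## Task

The tube mixer on the lab bench has tripped. First bring its speed lever to idle, standing straight up at the green mark, and leave it there; only then take the yellow-handled reset pin from its stand, reach its steel tip down through the round hole framed in orange and push the red reset button below it fully down. Finish like that, with the pin still gripped, upright, and the button held down, and leave the bottle, jar, beaker and flask around where they stand.

Things in the scene. Friction and masses are not known exactly. Their poses are not given: they have to be found in the camera images.
- mixer: Tube mixer, heavy, fixed. Origin on the bench under the centre of its white control deck (130 x by 270 y mm, top 60 mm up); x points to the cream drive housing behind it (x 65 to 215 mm, 120 mm tall with its orange-capped tubes), y left along the deck, z up. Lever at y +75 mm, reset hole at y -75 mm, both at x 0. Its place varies by about 10 cm and its yaw by 0.25 rad either way
- reset_port (a point): Centre of the mouth of the round reset hole, in the deck's top surface, framed by a 58 mm orange square. The hole is vertical, 20 mm in diameter, too narrow for a finger; the red button fills most of its bottom
- button_top (a point): Centre of the top of the red round reset button (15 mm diameter) inside the hole, 22 mm below the deck's top surface when not pressed; it goes 6 mm straight down, on a spring
- reset_button (a joint): Travel of the reset button in m: 0 up, 0.006 fully down. Spring: about 1.5 N to start it, about 5 N fully down; it comes up again when let go
- speed_lever_tip (a point): Centre of the blue ball on the speed lever's end, 26 mm diameter, 80 mm from the pivot; the stem is 10 mm thick steel
- lever_pivot (a point): Pivot of the speed lever, 22 mm above the deck's top; it turns about the mixer's y axis. A white quadrant disc (46 mm radius, 4 mm thick) on the same axis stands 32 mm to the lever's left, with dark ticks and a green idle mark at its top. The grey lever block on the deck is 70 (x) by 50 (y) by 25 mm
- speed_lever (a joint): Speed lever angle in rad: 0.8 is straight up (idle, green mark); at 0 it leans 0.8 rad towards the mixer's -x (to the robot), at 1.6 it leans 0.8 rad towards +x (full speed). It starts on the full-speed side, between 1.1 and 1.6. Friction keeps it where it is left; about 1 N at the ball moves it
- stand: Grey stand of the reset pin, 70 x 70 x 40 mm, heavy, fixed to the bench, origin under its centre; the pin stands loosely in a 9 mm hole, 34 mm deep, in the middle of its top. It stands to the left or to the right of the mixer
- pin_handle (a point): Reset pin (45 g or so, standing upright): this point is the centre of its square yellow handle, 16 x 16 mm in section (sides along this frame's x and y) and 52 mm tall, black cap at the top. z runs up along the pin. The pin's tip lies 104 mm below this point; the handle begins 80 mm above the tip
- pin_tip (a point): Tip, the lower end, of the reset pin's steel shaft, 7 mm in diameter and 80 mm long
- amber_bottle: Amber reagent bottle, 60 mm diameter, 120 mm tall, origin under its centre; stands loose on the side of the mixer where the stand is not
- beaker: Empty glass beaker, 72 mm diameter, 95 mm tall, loose, origin under its centre
- jar: Small glass jar with a white cap, 44 mm diameter, 50 mm tall, loose, to the right of the mixer, origin under its centre
- flask: Green glass conical flask, 80 mm diameter, 110 mm tall, loose, origin under its centre
There are look-alikes about, which are no part of the job. There is more than one size of the part that bears pin_handle; the job needs the smallest.

How it is judged:
On the way, in this order (a step that is already met when the one before it is completed fails the run):
1. the speed lever stands at idle, with the reset button not pressed (value of joint speed_lever between 0.68 and 0.92 rad and value of joint reset_button below 0.002 m), for 0.2 s.
2. the pin, through the hole, holds the reset button down (value of joint reset_button above 0.0045 m and contact force between pin and reset_button above 1.5 N), for 0.2 s.
At the end, for the whole second after the job is handed in: The reset button is held at least 4.5 of its 6 mm down by the pin (more than 1.5 N between them), the pin's tip within 10 mm of the hole's axis, the pin within 0.25 rad of upright and its handle gripped in the fingers, and the speed lever within 0.12 rad of straight up (all of step 2 and horizontal distance between pin_tip and reset_port below 0.01 m and angle between pin_handle's own z axis and vertical below 0.25 rad and contact force between the fingers and pin above 2 N and distance between the grasp point and pin_handle below 0.045 m and value of joint speed_lever between 0.68 and 0.92 rad); the arm keeps its last pose, push and grip.
It fails at once if the reset button is pressed while the lever is away from idle (value of joint reset_button above 0.003 m and (value of joint speed_lever below 0.68 rad or value of joint speed_lever above 0.92 rad)).
It fails at once if the bottle, jar, beaker or flask is pushed away or knocked over (distance of any of amber_bottle, jar, beaker, flask from where it was at the start of the episode above 0.03 m or angle between any of amber_bottle, jar, beaker, flask's own z axis and vertical above 0.5 rad).
It also fails if it takes over 54 s, if anything falls off the work surface, if the arm or the gripper's body presses on something with over 40 N, if the wrist force passes 120 N, or if a joint passes its speed limit or range.

## Working session

There is one attempt and no reset: what is moved stays moved. The work goes in short steps, Python scripts to look and compute and a tool call to move; the robot and the scene stay as the last step left them, time stands still between calls to the robot, and variables do not carry over. Pictures are saved under pics/ and viewed, and the job is handed in when it is done.

Besides the shell and the picture viewer there is one more tool, called after ">>>" by a JSON object that holds its "fn" and its "kwargs", one argument or row to a line. drive_tool: Moves the arm, as the interface text tells. Its arguments: {"type":"object","properties":{"plan":{"type":"array","items":{"type":"object","properties":{"rx":{"type":"number","minimum":-1,"maximum":1},"ry":{"type":"number","minimum":-1,"maximum":1},"rz":{"type":"number","minimum":-1,"maximum":1},"x":{"type":"number","minimum":-1,"maximum":1},"y":{"type":"number","minimum":-1,"maximum":1},"z":{"type":"number","minimum":-1,"maximum":1},"fingers":{"type":"number"}}}},"squeeze":{"type":"number"}},"required":["plan"]}

```bash
mkdir -p pics; ls
cat > h.py <<'E'
import numpy as np, cv2
from bench import monitor, viewer, workorder, nets, r
def save(c,n): cv2.imwrite('pics/'+n,c['color'][:,:,::-1])
def pts(c):
    K=c['camera_matrix'];d=c['depth'];v,u=np.mgrid[:480,:640]
    p=np.stack([(u-K[0,2])/K[0,0]*d,(v-K[1,2])/K[1,1]*d,d],-1)
    R=np.array(c['rotation'])
    if R.shape!=(3,3):
        from scipy.spatial.transform import Rotation as Ro; R=Ro.from_quat(R).as_matrix()
    return p@R.T+np.array(c['xyz'])
E
python3 - <<'E'
from h import *
np.set_printoptions(precision=4,suppress=True)
s=monitor.read_state(); print(s, r.grip_depth)
for n in ['side','top']:
    c=viewer.camera(n); save(c,n+'1.png'); print(n,c['xyz'],c['rotation'],c['camera_matrix'])
    np.savez(n+'1.npz',**c)
    for l in ['mixer','reset_port','speed_lever_tip','lever_pivot','stand','pin_handle','pin_tip','amber_bottle','beaker','jar','flask','button_top']:
        for d in nets.find_in(l,n)[:4]: print(n,l,np.array(d['centre']),round(d['confidence'],2))
E
```

```text
pics
{'time': 0.0, 'joint_positions': array([ 1.3024,  0.3329, -0.0647,  1.4609,  0.0216,  1.3499, -0.0885]), 'joint_vel': array([-0.0003,  0.0001, -0.0001, -0.0004, -0.0003, -0.0014, -0.0018]), 'joint_torque': array([  0.0003, -62.3256,   0.0251, -38.9893,  -0.0613,   0.0398,
         0.0001]), 'ee_pos': array([ 0.152 , -0.6059,  0.2914]), 'eef_rot': array([ 0.9925,  0.1226, -0.0001, -0.0007]), 'ft_force': array([0.1939, 0.0095, 0.4096]), 'torque': array([-0.0491, -0.0538,  0.0251]), 'width': 0.0865791973737026} 0.051
side [0.0613 0.6243 0.8348] [-0.3098  0.8741 -0.3516  0.1281] [[510.8093   0.     318.3547]
 [  0.     510.8093 231.2796]
 [  0.       0.       1.    ]]
side mixer [ 0.5462 -0.0221  0.0599] 0.85
side reset_port [ 0.5476 -0.0196  0.0628] 0.75
side speed_lever_tip [0.542  0.0258 0.1374] 0.81
side lever_pivot [ 0.5445 -0.0188  0.0615] 0.84
side lever_pivot [0.4112 0.2823 0.115 ] 0.53
side stand [0.4085 0.2919 0.0393] 0.6
side pin_handle [0.395  0.3841 0.1532] 0.73
side pin_handle [0.3134 0.2901 0.1579] 0.56
side pin_tip [0.313  0.2939 0.1567] 0.95
side pin_tip [0.4081 0.2
[... 585 characters left out ...]
9  0.0905] 0.89
top speed_lever_tip [0.5464 0.0201 0.1513] 0.71
top speed_lever_tip [ 0.5629 -0.0628  0.0889] 0.23
top lever_pivot [ 0.5655 -0.0589  0.0864] 0.87
top lever_pivot [0.4166 0.2785 0.1354] 0.67
top lever_pivot [0.4104 0.2739 0.0416] 0.36
top stand [0.4105 0.273  0.0417] 0.62
top pin_handle [0.397  0.3714 0.1738] 0.78
top pin_handle [0.32   0.283  0.1913] 0.73
top pin_handle [0.4133 0.2773 0.1369] 0.67
top pin_tip [0.3985 0.3734 0.1723] 0.78
top pin_tip [0.3181 0.2855 0.1836] 0.54
top amber_bottle [ 0.4081 -0.2768  0.0848] 0.6
top beaker [0.6499 0.3522 0.0551] 0.78
top jar [ 0.5568 -0.2935  0.0493] 0.74
top flask [ 0.404  -0.2776  0.0841] 0.72
top flask [0.6025 0.4513 0.0425] 0.69
```

View pics/top1.png

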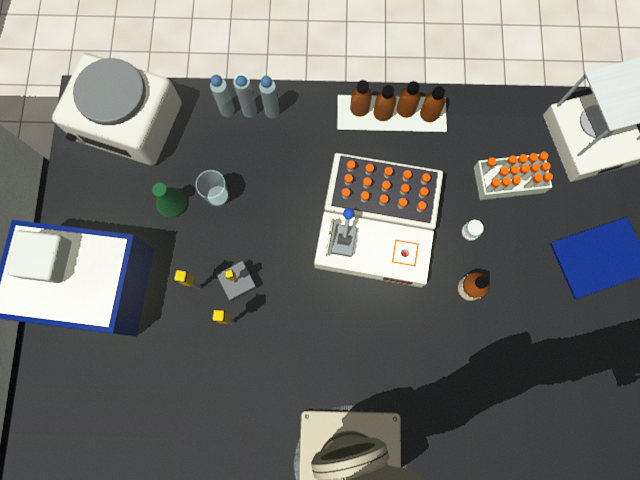

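View pics/side1.png

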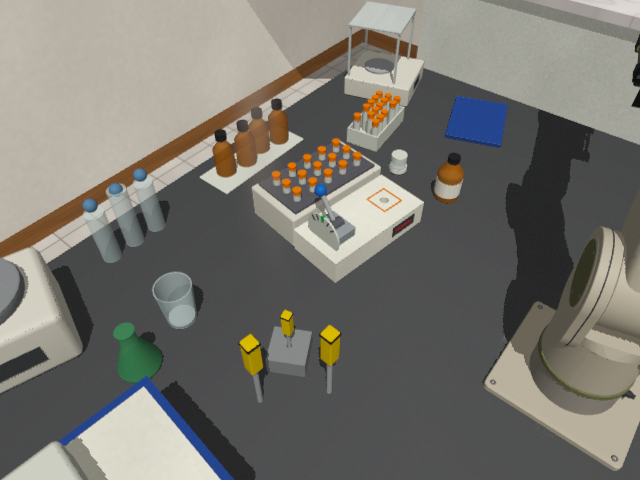

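Run:
```python
from h import *
np.set_printoptions(precision=4,suppress=True)
for n in ['top','side']:
    c=dict(np.load(n+'1.npz')); P=pts(c); hsv=cv2.cvtColor(c['color'],cv2.COLOR_RGB2HSV)
    H,S,V=[hsv[...,i].astype(int) for i in range(3)]
    for nm,m in [('orange',(H>5)&(H<18)&(S>150)&(V>120)),('blue',(H>105)&(H<130)&(S>150)&(V>60)),('yellow',(H>18)&(H<33)&(S>150)&(V>100)),('red',((H<5)|(H>174))&(S>120)&(V>60))]:
        k,lab,st,cen=cv2.connectedComponentsWithStats(m.astype(np.uint8),connectivity=8)
        for i in range(1,k):
            if st[i,4]<12: continue
            q=P[lab==i]; q=q[np.isfinite(q).all(1)]; md=np.median(q,0)
            if not(0.25<md[0]<0.7 and -0.15<md[1]<0.45): continue
            if nm=='orange':
                if abs(md[2]-.06)>.012: continue
                rc=cv2.minAreaRect(q[:,:2].astype(np.float32)*1000); print('   rect',rc)
            print(n,nm,cen[i],st[i,4],md,q.min(0),q.max(0))
    # deck & stand top planes
    m=(abs(P[...,2]-.06)<.006)&(V>150)&(S<60)&(P[...,0]>.4)&(P[...,0]<.7)&(abs(P[...,1]+.05)<.2)
    print(n,'deck',cv2.minAreaRect(P[m][:,:2].astype(np.float32)*1000))
    m=(abs(P[...,2]-.04)<.005)&(abs(P[...,0]-.41)<.07)&(abs(P[...,1]-.275)<.07)
    print(n,'stand',m.sum(),cv2.minAreaRect(P[m][:,:2].astype(np.float32)*1000),np.median(P[m],0))
    m=(P[...,2]>.1)&(P[...,2]<.16)&(abs(P[...,0]-.41)<.04)&(abs(P[...,1]-.275)<.04)
    print(n,'handle',m.sum(),P[m].min(0),P[m].max(0),np.median(P[m],0))
    if n=='top': b=(250,180,180,110); b2=(200,250,80,60)
    else: b=(260,160,180,130); b2=(250,290,90,90)
    for j,(x,y,w,h) in enumerate([b,b2]):
        cr=c['color'][y:y+h,x:x+w,::-1]; f=min(780//w,590//h); cv2.imwrite(f'pics/{n}_c{j}.png',cv2.resize(cr,None,fx=f,fy=f,interpolation=cv2.INTER_CUBIC))
```

```text
top blue [348.0649 213.2597] 77 [0.5547 0.0181 0.1569] [0.5459 0.0064 0.1456] [0.5656 0.0287 0.1652]
top yellow [180.6712 276.9589] 146 [0.3984 0.3768 0.1844] [ 0.3882  0.3647 -0.0027] [0.4352 0.4414 0.1897]
top yellow [229.4706 274.7206] 68 [0.412  0.2808 0.1344] [0.4068 0.2722 0.0397] [0.4337 0.3076 0.1421]
top yellow [218.2388 315.7239] 134 [0.3179 0.2893 0.1846] [0.2256 0.0708 0.0007] [0.3428 0.3395 1.2911]
top red [404.1176 253.5882] 17 [ 0.4897 -0.1256  0.0381] [ 0.4869 -0.1307  0.0341] [ 0.4949 -0.1198  0.0458]
top deck ((501.9524230957031, -50.869781494140625), (270.5350036621094, 133.2337188720703), 80.90445709228516)
top stand 697 ((416.5947265625, 281.20538330078125), (71.81051635742188, 70.31969451904297), 30.286540985107422) [0.4121 0.277  0.04  ]
top handle 86 [0.4068 0.2715 0.1004] [0.4256 0.291  0.1421] [0.4135 0.2788 0.1338]
   rect ((475.0602722167969, -119.16815185546875), (58.418296813964844, 35.6661262512207), 79.20431518554688)
side orange [388.7353 204.9118] 34 [ 0.4614 -0.1076  0.0594] [ 0.4543 -0.1475  0.0574] [ 0.4976 -0.0878  0.0618]
side blue [320.2414 189
[... 252 characters left out ...]
033  0.1827 -0.0016] [0.3955 0.3039 0.1877]
side yellow [251.125  354.1834] 616 [0.3894 0.3838 0.1626] [ 0.0613  0.2968 -0.0009] [0.508  0.6243 0.8348]
side yellow [329.5693 351.1188] 404 [0.3064 0.3022 0.1466] [ 0.0613  0.2519 -0.0008] [0.3651 0.6243 0.8348]
side red [403.125 224.875] 48 [ 0.4204 -0.1036  0.0322] [ 0.4156 -0.1297  0.0267] [ 0.4248 -0.08    0.0385]
side deck ((519.945068359375, -50.6339111328125), (275.2973327636719, 180.00814819335938), 80.60702514648438)
side stand 1288 ((412.1941223144531, 284.7351989746094), (70.4611587524414, 72.48115539550781), 29.62839698791504) [0.4085 0.2885 0.039 ]
side handle 217 [0.4018 0.275  0.1001] [0.4207 0.2948 0.1379] [0.4087 0.2889 0.1274]
```

```bash
python3 -c "
import cv2,numpy as np
a=cv2.imread('pics/top_c1.png');b=cv2.imread('pics/side_c1.png');print(a.shape,b.shape)
s=lambda i:cv2.resize(i,(400,int(400*i.shape[0]/i.shape[1])))
a,b=s(a),s(b);h=max(a.shape[0],b.shape[0]);o=np.zeros((h,800,3),np.uint8);o[:a.shape[0],:400]=a;o[:b.shape[0],400:]=b;cv2.imwrite('pics/c1.png',o)
"
```

```text
(540, 720, 3) (540, 540, 3)
```

View pics/c1.png

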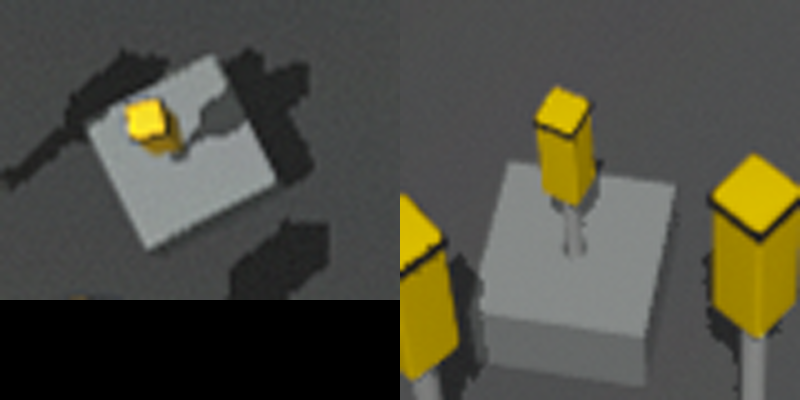

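View pics/side_c0.png

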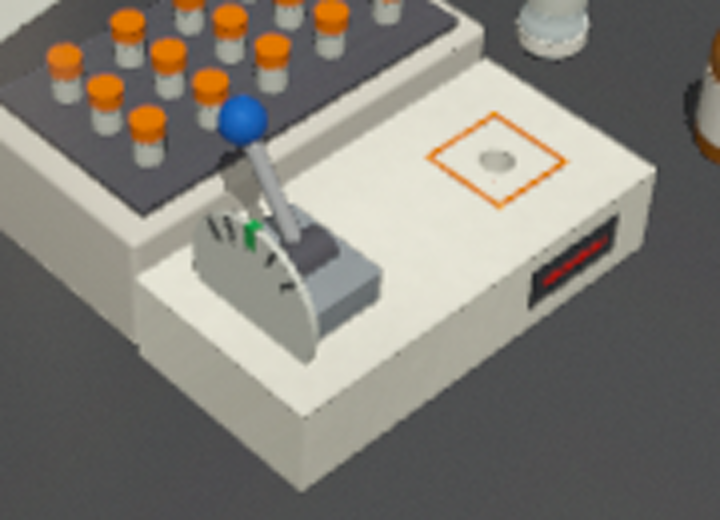

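```bash
cat > m.py <<'E'
from h import *
from scipy.spatial.transform import Rotation as Ro
np.set_printoptions(precision=4,suppress=True)
def unproj(c,uv,z):
    K=c['camera_matrix'];uv=np.atleast_2d(uv).astype(float)
    d=np.c_[(uv[:,0]-K[0,2])/K[0,0],(uv[:,1]-K[1,2])/K[1,1],np.ones(len(uv))]
    R=Ro.from_quat(c['rotation']).as_matrix(); d=d@R.T
    o=np.array(c['xyz']); return o+d*((z-o[2])/d[:,2])[:,None]
def proj(c,p):
    R=Ro.from_quat(c['rotation']).as_matrix(); q=(np.atleast_2d(p)-c['xyz'])@R
    K=c['camera_matrix']; return np.c_[q[:,0]/q[:,2]*K[0,0]+K[0,2],q[:,1]/q[:,2]*K[1,1]+K[1,2]]
E
python3 - <<'E'
from m import *
for n,boxes in [('top',[(205,255,45,40),(165,260,45,40),(205,300,45,40)]),('side',[(268,300,40,50),(232,325,45,60),(310,315,45,60)])]:
    c=dict(np.load(n+'1.npz'))
    t=[]
    for x,y,w,h in boxes:
        t.append(cv2.resize(c['color'][y:y+h,x:x+w,::-1],(w*10,h*10),interpolation=cv2.INTER_CUBIC)[:600,:])
    H=max(i.shape[0] for i in t); o=np.zeros((H,sum(i.shape[1] for i in t),3),np.uint8);X=0
    for i in t: o[:i.shape[0],X:X+i.shape[1]]=i;X+=i.shape[1]
    f=min(1,800/o.shape[1]); print(f); cv2.imwrite(f'pics/{n}_pins.png',cv2.resize(o,None,fx=f,fy=f))
    P=pts(c); hsv=cv2.cvtColor(c['color'],cv2.COLOR_RGB2HSV)
    for ctr,z0 in [((.412,.281),.136),((.397,.377),.186),((.317,.288),.186)]:
        m=(abs(P[...,0]-ctr[0])<.03)&(abs(P[...,1]-ctr[1])<.03)&(P[...,2]>z0-.012)&(P[...,2]<z0+.02)&(hsv[...,2]>(190 if n=='top' else 0))
        q=P[m]; zt=np.percentile(q[:,2],[50,90,98]); m2=m&(P[...,2]>np.percentile(q[:,2],98)-.004)
        uv=np.argwhere(m2)[:,::-1]; w=unproj(c,uv,zt[1])
        print(n,ctr,m2.sum(),zt,'mean',w.mean(0),cv2.minAreaRect((w[:,:2]*1000).astype(np.float32)))
E
```

```text
0.5925925925925926
top (0.412, 0.281) 17 [0.1358 0.139  0.1403] mean [0.4141 0.2809 0.139 ] ((414.90472412109375, 280.78082275390625), (10.216687202453613, 11.859196662902832), 28.767488479614258)
top (0.397, 0.377) 54 [0.1855 0.188  0.1891] mean [0.4004 0.3759 0.188 ] ((399.8291931152344, 375.5136413574219), (20.46202278137207, 20.45155906677246), 80.10689544677734)
top (0.317, 0.288) 39 [0.185  0.1884 0.1896] mean [0.3175 0.2888 0.1884] ((318.19287109375, 288.5864562988281), (19.62344741821289, 18.988037109375), 85.59422302246094)
0.6153846153846154
side (0.412, 0.281) 80 [0.1339 0.136  0.1369] mean [0.4113 0.2856 0.136 ] ((410.5309753417969, 285.9916076660156), (16.4843692779541, 17.62708282470703), 12.340680122375488)
side (0.397, 0.377) 186 [0.1842 0.1861 0.1873] mean [0.396  0.3801 0.1861] ((395.5942077636719, 380.4318542480469), (22.486827850341797, 23.054845809936523), 81.05215454101562)
side (0.317, 0.288) 197 [0.1844 0.1861 0.1868] mean [0.3137 0.2936 0.1861] ((313.0457458496094, 294.4505310058594), (24.49249839782715, 24.300371170043945), 88.37429809570312)
```

View pics/top_pins.png

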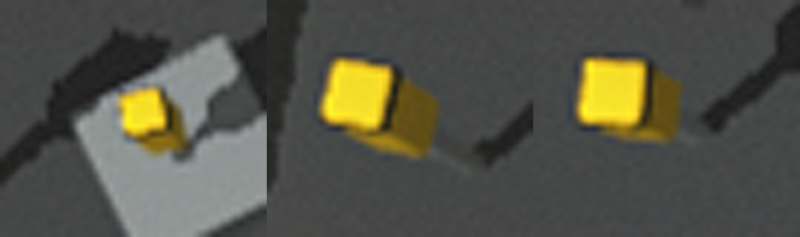

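View pics/side_pins.png

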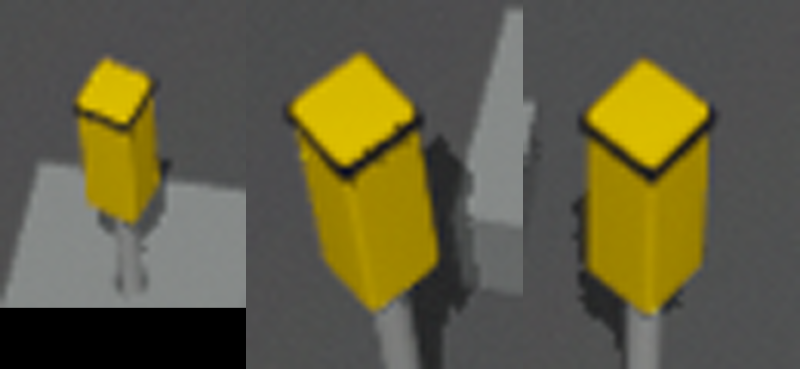

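```bash
cat >> m.py <<'E'
def goal(pos,psi):  # TCP pos, tool-down with tool y at bearing psi deg -> row numbers
    s=monitor.read_state(); p=s['ee_pos'];R0=Ro.from_quat(s['eef_rot'])
    a=np.radians(psi); y=np.array([np.cos(a),np.sin(a),0]); z=np.array([0,0,-1.]); x=np.cross(y,z)
    R1=Ro.from_matrix(np.c_[x,y,z])
    t=R0.inv().apply(np.array(pos)-p); rv=(R0.inv()*R1).as_rotvec()/(2*np.pi)
    print('shift',t.round(4),'turn',rv.round(4),'deg',np.linalg.norm(rv)*360, 'at',p,'psi',np.degrees(np.arctan2(*R0.as_matrix()[1::-1,1])))
E
python3 - <<'E'
from m import *
t=dict(np.load('top1.npz'));s=dict(np.load('side1.npz'))
def tri(a,b):
    o,d=[],[]
    for c,uv in ((t,a),(s,b)):
        p=unproj(c,uv,0)[0]; v=p-c['xyz']; o.append(np.array(c['xyz'])); d.append(v/np.linalg.norm(v))
    A=sum(np.eye(3)-np.outer(v,v) for v in d); B=sum((np.eye(3)-np.outer(v,v))@q for v,q in zip(d,o))
    x=np.linalg.solve(A,B); print(x,[np.linalg.norm(np.cross(x-q,v)) for v,q in zip(d,o)])
    return x
b=tri((348.06,213.26),(320.24,189.63))
C=np.array([.5019,-.0509]);a=np.radians(-9.1);X=np.array([np.cos(a),np.sin(a)]);Y=np.array([-X[1],X[0]])
print('local',(b[:2]-C)@X,(b[:2]-C)@Y, 'lean',np.arctan2((b[:2]-C)@X,b[2]-.082))
print('piv',C+.075*Y,'hole',C-.075*Y)
e=np.array([(110,57),(155,82),(127,128),(76,107)])/6.1538+[268,300]
w=unproj(s,e,.136); print(w, w.mean(0))
for i in range(4): v=w[(i+1)%4]-w[i]; print(np.degrees(np.arctan2(v[1],v[0]))%90, np.linalg.norm(v))
# frame in side: orange corners from crop (x4)
e=np.array([(494,112),(567,161),(500,207),(428,156)])/4+[260,160]
w=unproj(s,e,.06);print(w.mean(0)); 
for i in range(4): v=w[(i+1)%4]-w[i]; print(np.degrees(np.arctan2(v[1],v[0]))%90, np.linalg.norm(v))
goal((b[0],b[1],.29),-99)
E
```

```text
[0.558  0.0168 0.1435] [np.float64(0.0008705662466301165), np.float64(0.0008705662466300616)]
local 0.044659868318021864 0.07568372094086842 lean 0.6276929749398572
piv [0.5138 0.0232] hole [ 0.49  -0.125]
[[0.4187 0.2777 0.136 ]
 [0.4039 0.2762 0.136 ]
 [0.4001 0.2919 0.136 ]
 [0.415  0.2954 0.136 ]] [0.4094 0.2853 0.136 ]
5.864336045426853 0.014838308550285777
13.86299954132744 0.016141818641794974
13.366791751638337 0.015360328449072373
11.753266576961067 0.018085802834778557
[ 0.484  -0.1205  0.06  ]
80.84612715484386 0.05576724366885513
81.27099186826034 0.05490052250820989
80.60657953244515 0.05527683588096358
81.78719905301271 0.05467528198633398
shift [ 0.5453 -0.5055  0.0022] turn [ 0.     -0.      0.0641] deg 23.08305260855498 at [ 0.1521 -0.6062  0.2923] psi -75.9169481111373
```

>>> {"fn": "drive_tool", "kwargs": {
  "plan": [
    {"x": 0.545, "y": -0.505, "z": 0.0, "rz": 0.064, "fingers": 1},
    {"x": 0.545, "y": -0.505, "z": 0.0, "rz": 0.064, "fingers": 1},
    {"x": 0.545, "y": -0.505, "z": 0.0, "rz": 0.064, "fingers": 1},
    {"x": 0.545, "y": -0.505, "z": 0.0, "rz": 0.064, "fingers": 1},
    {"x": 0.545, "y": -0.505, "z": 0.0, "rz": 0.064, "fingers": 1},
    {"x": 0.545, "y": -0.505, "z": 0.0, "rz": 0.064, "fingers": 1},
    {"x": 0.545, "y": -0.505, "z": 0.0, "rz": 0.064, "fingers": 1},
    {"x": 0.545, "y": -0.505, "z": 0.0, "rz": 0.064, "fingers": 1},
    {"x": 0.545, "y": -0.505, "z": 0.0, "rz": 0.064, "fingers": 1},
    {"x": 0.545, "y": -0.505, "z": 0.0, "rz": 0.064, "fingers": 1},
    {"x": 0.545, "y": -0.505, "z": 0.0, "rz": 0.064, "fingers": 1},
    {"x": 0.545, "y": -0.505, "z": 0.0, "rz": 0.064, "fingers": 1}
  ]
}}

```text
validation failed for argument at $.pl...
```

>>> {"fn": "drive_tool", "kwargs": {
  "plan": [
    {"rx": 0.0, "ry": 0.0, "rz": 0.0, "x": 0.06, "y": -0.05, "z": 0.0, "fingers": 1.0}
  ]
}}

```text
time: 1.42
ee_pos: [0.1859, -0.5575, 0.2914]
eef_rot: [0.993, 0.119, -0.001, 0.0]
ft_force: [1.9, -0.0, 0.1]
width: 0.0874
```

```bash
python3 -c "
from bench import monitor;s=monitor.read_state();print(s['time'],s['ee_pos'])"
```

```text
1.425 [ 0.18592521 -0.55746384  0.29142757]
```

>>> {"fn": "drive_tool", "kwargs": {
  "plan": [
    {"rx": 0.0, "ry": 0.0, "rz": 0.064, "x": 0.485, "y": -0.455, "z": 0.0, "fingers": 1.0},
    {"rx": 0.0, "ry": 0.0, "rz": 0.064, "x": 0.485, "y": -0.455, "z": 0.0, "fingers": 1.0},
    {"rx": 0.0, "ry": 0.0, "rz": 0.064, "x": 0.485, "y": -0.455, "z": 0.0, "fingers": 1.0},
    {"rx": 0.0, "ry": 0.0, "rz": 0.064, "x": 0.485, "y": -0.455, "z": 0.0, "fingers": 1.0},
    {"rx": 0.0, "ry": 0.0, "rz": 0.064, "x": 0.485, "y": -0.455, "z": 0.0, "fingers": 1.0},
    {"rx": 0.0, "ry": 0.0, "rz": 0.064, "x": 0.485, "y": -0.455, "z": 0.0, "fingers": 1.0},
    {"rx": 0.0, "ry": 0.0, "rz": 0.064, "x": 0.485, "y": -0.455, "z": 0.0, "fingers": 1.0},
    {"rx": 0.0, "ry": 0.0, "rz": 0.064, "x": 0.485, "y": -0.455, "z": 0.0, "fingers": 1.0},
    {"rx": 0.0, "ry": 0.0, "rz": 0.064, "x": 0.485, "y": -0.455, "z": 0.0, "fingers": 1.0},
    {"rx": 0.0, "ry": 0.0, "rz": 0.064, "x": 0.485, "y": -0.455, "z": 0.0, "fingers": 1.0},
    {"rx": 0.0, "ry": 0.0, "rz": 0.064, "x": 0.485, "y": -0.455, "z": 0.0, "fingers": 1.0},
    {"rx": 0.0, "ry": 0.0, "rz": 0.064, "x": 0.485, "y": -0.455, "z": 0.0, "fingers": 1.0}
  ]
}}

```text
time: 2.92
ee_pos: [0.5494, 0.0075, 0.2921]
eef_rot: [0.997, -0.075, -0.0, -0.001]
ft_force: [-0.2, 0.1, -1.0]
width: 0.0871
```

Run:
```python
from m import *
goal((.557,.017,.197),-99)
c=viewer.camera('side');save(c,'s2.png')
```

```text
shift [ 0.0061 -0.0103  0.0951] turn [-0.0003  0.      0.001 ] deg 0.39153971381408065 at [0.5494 0.0075 0.2921] psi -98.62702775353915
```

View pics/s2.png

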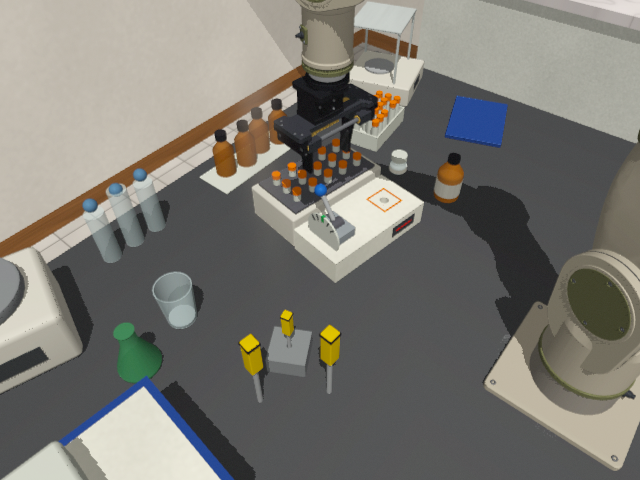

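The side picture shows the open hand above the mixer, with the fingers (about 310,165) still above the blue ball (320,190). Now I'll descend.

>>> {"fn": "drive_tool", "kwargs": {
  "plan": [
    {"rx": 0.0, "ry": 0.0, "rz": 0.001, "x": 0.006, "y": -0.01, "z": 0.05, "fingers": 1.0},
    {"rx": 0.0, "ry": 0.0, "rz": 0.001, "x": 0.006, "y": -0.01, "z": 0.095, "fingers": 1.0},
    {"rx": 0.0, "ry": 0.0, "rz": 0.001, "x": 0.006, "y": -0.01, "z": 0.095, "fingers": 1.0}
  ]
}}

```text
time: 3.35
ee_pos: [0.5541, 0.0108, 0.1946]
eef_rot: [0.997, -0.082, -0.003, 0.001]
ft_force: [-0.2, 0.3, 0.6]
width: 0.0871
```

Run:
```python
from m import *
for n in('side','top'):
    c=viewer.camera(n);np.savez(n+'3.npz',**c)
    x,y=(230,90) if n=='side' else (270,150)
    cv2.imwrite(f'pics/{n}3.png',cv2.resize(c['color'][y:y+150,x:x+180,::-1],None,fx=4,fy=4))
```

```text
(no output)
```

View pics/side3.png

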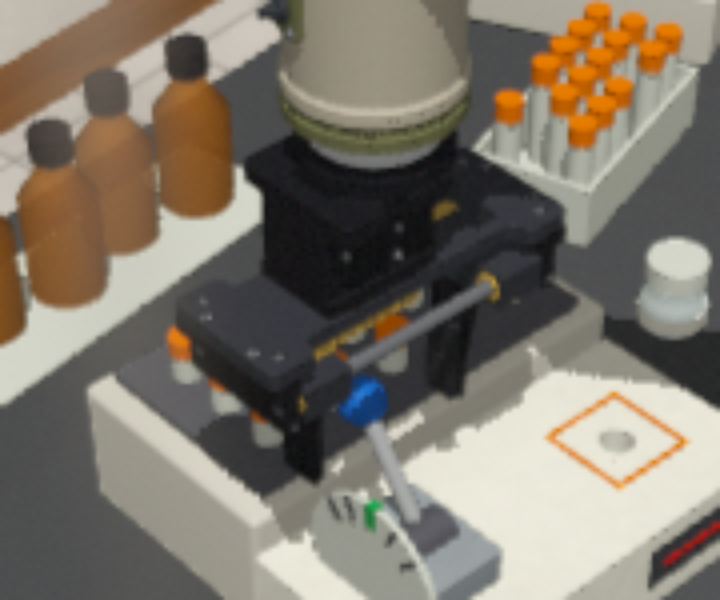

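View pics/top3.png

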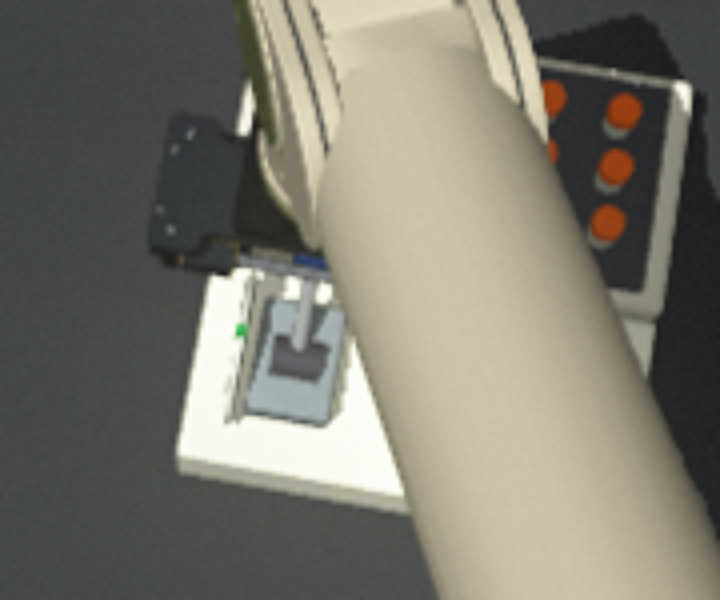

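Run:
```python
from m import *
goal((.556,.017,.196),-99.1)
c=dict(np.load('side3.npz')); s=monitor.read_state(); R=Ro.from_quat(s['eef_rot'])
print((proj(c,s['ee_pos']+R.apply([0,0,.051]))-[230,90])*4)
hsv=cv2.cvtColor(c['color'],cv2.COLOR_RGB2HSV)
```

```text
shift [-0.0013 -0.0053  0.0027] turn [ 0.     -0.0002 -0.0008] deg 0.2993857019135735 at [0.5564 0.0116 0.1987] psi -99.3934627314588
[[367.956  387.8089]]
```

>>> {"fn": "drive_tool", "kwargs": {
  "plan": [
    {"rx": 0.0, "ry": 0.0, "rz": 0.0, "x": -0.002, "y": -0.005, "z": 0.003, "fingers": 1.0},
    {"rx": 0.0, "ry": 0.0, "rz": 0.0, "x": -0.002, "y": -0.005, "z": 0.003, "fingers": 0.2},
    {"rx": 0.0, "ry": 0.0, "rz": 0.0, "x": -0.002, "y": -0.005, "z": 0.003, "fingers": 0.2},
    {"rx": 0.0, "ry": 0.0, "rz": 0.0, "x": -0.002, "y": -0.005, "z": 0.003, "fingers": 0.2},
    {"rx": 0.0, "ry": 0.0, "rz": 0.0, "x": -0.002, "y": -0.005, "z": 0.003, "fingers": 0.2},
    {"rx": 0.0, "ry": 0.0, "rz": 0.0, "x": -0.002, "y": -0.005, "z": 0.003, "fingers": 0.2}
  ],
  "squeeze": 8
}}

```text
time: 4.2
ee_pos: [0.555, 0.0178, 0.1942]
eef_rot: [0.997, -0.081, 0.0, 0.0]
ft_force: [-0.3, -0.1, -0.7]
width: 0.0446
```

Run:
```python
from m import *
s=monitor.read_state(); print(s['width'],s['ft_force'],s['ee_pos'])
C=np.array([.5019,-.0509]);a=np.radians(-9.1);X=np.array([np.cos(a),np.sin(a)])
print('lean x',(s['ee_pos'][:2]-C)@X)
goal((.5133,.0235,.213),-99.1)
```

```text
0.04463217151111258 [-0.3456 -0.0961 -0.6826] [0.555  0.0178 0.1942]
lean x 0.041545020023979376
shift [-0.0421  0.0011 -0.0188] turn [ 0.     -0.     -0.0006] deg 0.2165384810701969 at [0.555  0.0178 0.1942] psi -99.31644196580787
```

Fingers are still closing (44.6 mm); I'll let them finish.

>>> {"fn": "drive_tool", "kwargs": {
  "plan": [
    {"rx": 0.0, "ry": 0.0, "rz": 0.0, "x": 0.0, "y": 0.0, "z": 0.0, "fingers": 0.2},
    {"rx": 0.0, "ry": 0.0, "rz": 0.0, "x": 0.0, "y": 0.0, "z": 0.0, "fingers": 0.2},
    {"rx": 0.0, "ry": 0.0, "rz": 0.0, "x": 0.0, "y": 0.0, "z": 0.0, "fingers": 0.2}
  ]
}}

```text
time: 4.58
ee_pos: [0.555, 0.0181, 0.1943]
eef_rot: [0.997, -0.081, 0.0, -0.0]
ft_force: [0.5, 1.6, -0.1]
width: 0.025
```

>>> {"fn": "drive_tool", "kwargs": {
  "plan": [
    {"rx": 0.0, "ry": 0.0, "rz": 0.0, "x": -0.01, "y": 0.0, "z": -0.009, "fingers": 0.2},
    {"rx": 0.0, "ry": 0.0, "rz": 0.0, "x": -0.02, "y": 0.0, "z": -0.015, "fingers": 0.2},
    {"rx": 0.0, "ry": 0.0, "rz": 0.0, "x": -0.032, "y": 0.0, "z": -0.018, "fingers": 0.2},
    {"rx": 0.0, "ry": 0.0, "rz": 0.0, "x": -0.043, "y": 0.0, "z": -0.019, "fingers": 0.2},
    {"rx": 0.0, "ry": 0.0, "rz": 0.0, "x": -0.043, "y": 0.0, "z": -0.019, "fingers": 0.2},
    {"rx": 0.0, "ry": 0.0, "rz": 0.0, "x": -0.043, "y": 0.0, "z": -0.019, "fingers": 0.2}
  ]
}}

```text
time: 5.32
ee_pos: [0.5129, 0.0247, 0.2137]
eef_rot: [0.997, -0.081, 0.001, 0.0]
ft_force: [0.1, 3.4, -5.4]
width: 0.0247
```

Run:
```python
from m import *
for n in('side',):
    c=viewer.camera(n);np.savez(n+'4.npz',**c)
    x,y=(230,90) if n=='side' else (270,150)
    cv2.imwrite(f'pics/{n}4.png',cv2.resize(c['color'][y:y+150,x:x+180,::-1],None,fx=4,fy=4))
```

```text
(no output)
```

View pics/side4.png

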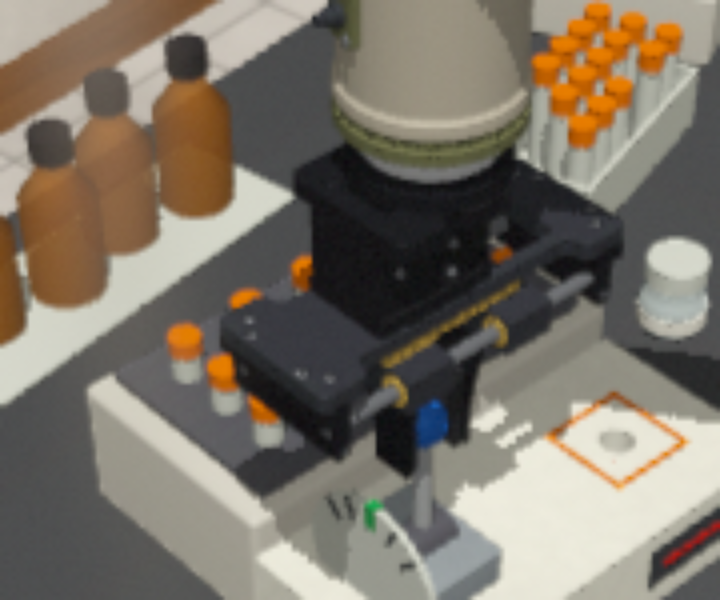

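>>> {"fn": "drive_tool", "kwargs": {
  "plan": [
    {"rx": 0.0, "ry": 0.0, "rz": 0.0, "x": 0.0, "y": 0.0, "z": 0.0, "fingers": 1.0},
    {"rx": 0.0, "ry": 0.0, "rz": 0.0, "x": 0.0, "y": 0.0, "z": 0.0, "fingers": 1.0},
    {"rx": 0.0, "ry": 0.0, "rz": 0.0, "x": 0.0, "y": 0.0, "z": 0.0, "fingers": 1.0},
    {"rx": 0.0, "ry": 0.0, "rz": 0.0, "x": 0.0, "y": 0.0, "z": -0.05, "fingers": 1.0},
    {"rx": 0.0, "ry": 0.0, "rz": 0.0, "x": 0.0, "y": 0.0, "z": -0.1, "fingers": 1.0},
    {"rx": 0.0, "ry": 0.0, "rz": 0.0, "x": 0.0, "y": 0.0, "z": -0.1, "fingers": 1.0}
  ]
}}

```text
time: 6.12
ee_pos: [0.5141, 0.0251, 0.3172]
eef_rot: [0.997, -0.081, 0.003, 0.0]
ft_force: [0.0, 0.5, 0.0]
width: 0.0775
```

Run:
```python
from m import *
c=viewer.camera('side');np.savez('side5.npz',**c)
cv2.imwrite('pics/side5.png',cv2.resize(c['color'][90:240,230:410,::-1],None,fx=4,fy=4))
goal((.4125,.283,.31),12)
```

```text
shift [-0.1413 -0.2385  0.0043] turn [ 0.0005 -0.0004 -0.3093] deg 111.33206735390523 at [0.5133 0.0248 0.3148] psi -99.33195181068542
```

View pics/side5.png

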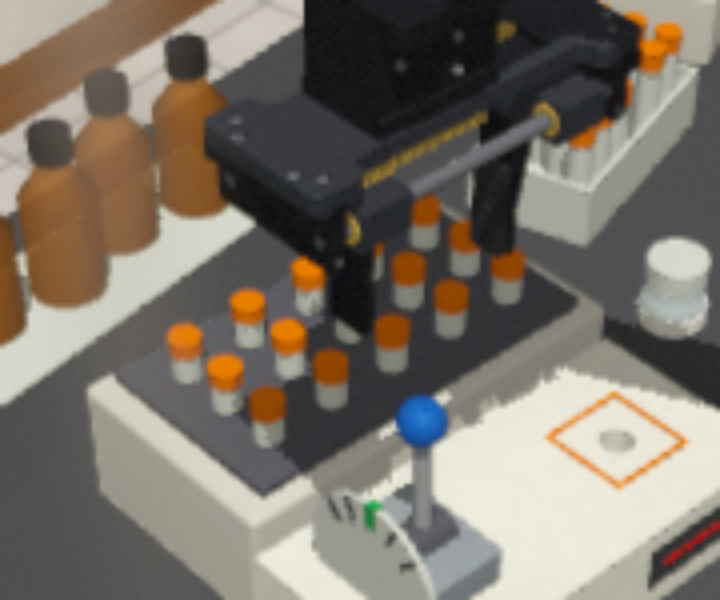

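>>> {"fn": "drive_tool", "kwargs": {
  "plan": [
    {"rx": 0.0, "ry": 0.0, "rz": -0.309, "x": -0.141, "y": -0.238, "z": 0.0, "fingers": 1.0},
    {"rx": 0.0, "ry": 0.0, "rz": -0.309, "x": -0.141, "y": -0.238, "z": 0.0, "fingers": 1.0},
    {"rx": 0.0, "ry": 0.0, "rz": -0.309, "x": -0.141, "y": -0.238, "z": 0.0, "fingers": 1.0},
    {"rx": 0.0, "ry": 0.0, "rz": -0.309, "x": -0.141, "y": -0.238, "z": 0.0, "fingers": 1.0},
    {"rx": 0.0, "ry": 0.0, "rz": -0.309, "x": -0.141, "y": -0.238, "z": 0.0, "fingers": 1.0},
    {"rx": 0.0, "ry": 0.0, "rz": -0.309, "x": -0.141, "y": -0.238, "z": 0.0, "fingers": 1.0},
    {"rx": 0.0, "ry": 0.0, "rz": -0.309, "x": -0.141, "y": -0.238, "z": 0.0, "fingers": 1.0},
    {"rx": 0.0, "ry": 0.0, "rz": -0.309, "x": -0.141, "y": -0.238, "z": 0.0, "fingers": 1.0},
    {"rx": 0.0, "ry": 0.0, "rz": -0.309, "x": -0.141, "y": -0.238, "z": 0.0, "fingers": 1.0},
    {"rx": 0.0, "ry": 0.0, "rz": -0.309, "x": -0.141, "y": -0.238, "z": 0.0, "fingers": 1.0},
    {"rx": 0.0, "ry": 0.0, "rz": -0.309, "x": -0.141, "y": -0.238, "z": 0.0, "fingers": 1.0},
    {"rx": 0.0, "ry": 0.0, "rz": -0.309, "x": -0.141, "y": -0.238, "z": 0.0, "fingers": 1.0}
  ]
}}

```text
time: 7.68
ee_pos: [0.4117, 0.2821, 0.3121]
eef_rot: [0.63, 0.777, -0.001, -0.0]
ft_force: [0.2, 0.5, 0.0]
width: 0.0874
```

Run:
```python
from m import *
goal((.4125,.283,.196),12)
C=np.array([.5019,-.0509]);a=np.radians(-9.1);X=np.array([np.cos(a),np.sin(a)]);Y=np.array([-X[1],X[0]])
res={}
for n in('side','top'):
    c=viewer.camera(n);np.savez(n+'6.npz',**c)
    hsv=cv2.cvtColor(c['color'],cv2.COLOR_RGB2HSV).astype(int); H,S,V=hsv[...,0],hsv[...,1],hsv[...,2]
    m=((H>105)&(H<130)&(S>150)&(V>60)).astype(np.uint8); k,l,st,ce=cv2.connectedComponentsWithStats(m)
    for i in range(1,k):
        if st[i,4]>30:
            w=unproj(c,ce[i],.162)[0]
            if abs(w[0]-.51)<.07 and abs(w[1]-.02)<.07: print(n,ce[i],st[i,4],w,(w[:2]-C)@X,(w[:2]-C)@Y)
    cv2.imwrite(f'pics/{n}6.png',c['color'][:,:,::-1])
```

```text
shift [0.0008 0.0011 0.1161] turn [-0.0002  0.     -0.0003] deg 0.14668497864864036 at [0.4117 0.2821 0.3121] psi 11.884260407464586
side [334.8257 194.8716] 109 [0.5117 0.0269 0.162 ] -0.002589328096367846 0.07836687651444502
top [344.8889 229.873 ] 63 [0.5149 0.0245 0.162 ] 0.0009050226141513247 0.07653971070710004
```

View pics/side6.png

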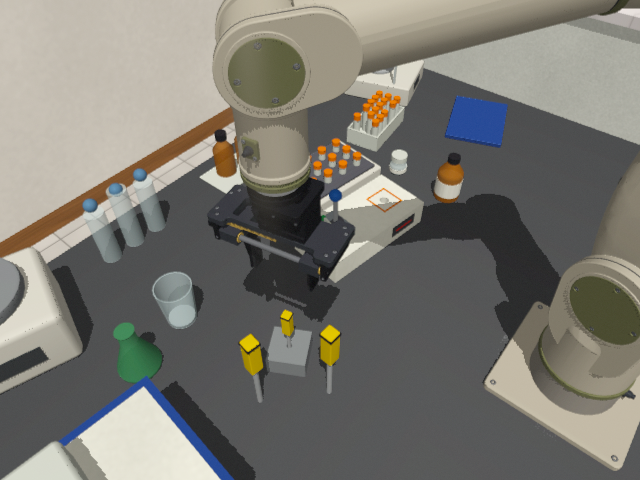

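View pics/top6.png

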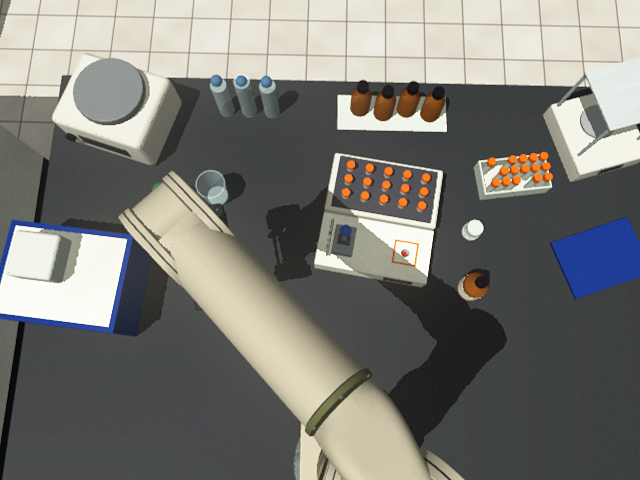

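>>> {"fn": "drive_tool", "kwargs": {
  "plan": [
    {"rx": 0.0, "ry": 0.0, "rz": 0.0, "x": 0.001, "y": 0.001, "z": 0.05, "fingers": 0.6},
    {"rx": 0.0, "ry": 0.0, "rz": 0.0, "x": 0.001, "y": 0.001, "z": 0.1, "fingers": 0.6},
    {"rx": 0.0, "ry": 0.0, "rz": 0.0, "x": 0.001, "y": 0.001, "z": 0.116, "fingers": 0.6},
    {"rx": 0.0, "ry": 0.0, "rz": 0.0, "x": 0.001, "y": 0.001, "z": 0.116, "fingers": 0.6}
  ]
}}

```text
time: 8.28
ee_pos: [0.4125, 0.2837, 0.1973]
eef_rot: [0.63, 0.777, -0.0, -0.0]
ft_force: [0.3, 0.6, 0.5]
width: 0.0562
```

Run:
```python
from m import *
c=viewer.camera('side')
cv2.imwrite('pics/side7.png',cv2.resize(c['color'][230:410,200:380,::-1],None,fx=3.3,fy=3.3))
goal((.4125,.283,.196),12)
s=monitor.read_state(); R=Ro.from_quat(s['eef_rot'])
print((proj(c,s['ee_pos']+R.apply([[0,0,.07],[0,0,.051]]))-[200,230])*3.3)
```

```text
shift [-0.001  -0.0008  0.0024] turn [ 0.0001 -0.0001 -0.0002] deg 0.10353260297058225 at [0.4131 0.2842 0.1984] psi 11.913124984455532
[[283.8786 284.5123]
 [281.9294 262.4106]]
```

View pics/side7.png

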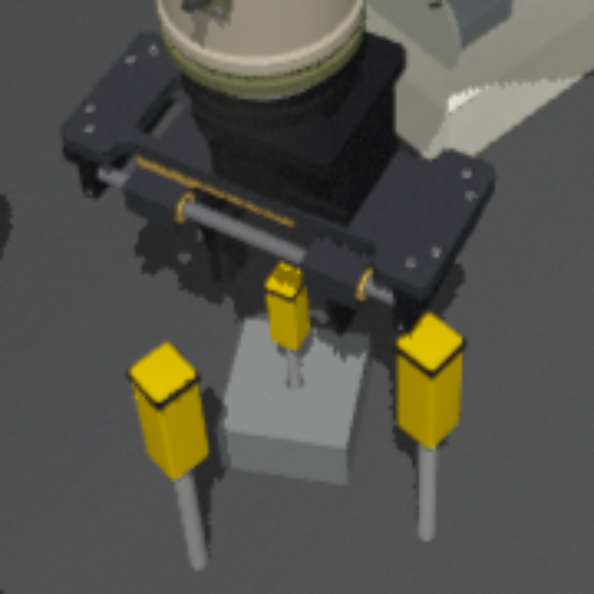

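>>> {"fn": "drive_tool", "kwargs": {
  "plan": [
    {"rx": 0.0, "ry": 0.0, "rz": 0.0, "x": 0.0, "y": 0.0, "z": 0.0, "fingers": 0.05},
    {"rx": 0.0, "ry": 0.0, "rz": 0.0, "x": 0.0, "y": 0.0, "z": 0.0, "fingers": 0.05},
    {"rx": 0.0, "ry": 0.0, "rz": 0.0, "x": 0.0, "y": 0.0, "z": 0.0, "fingers": 0.05},
    {"rx": 0.0, "ry": 0.0, "rz": 0.0, "x": 0.0, "y": 0.0, "z": 0.0, "fingers": 0.05},
    {"rx": 0.0, "ry": 0.0, "rz": 0.0, "x": 0.0, "y": 0.0, "z": 0.0, "fingers": 0.05}
  ],
  "squeeze": 8
}}

```text
time: 8.95
ee_pos: [0.4128, 0.2836, 0.1973]
eef_rot: [0.63, 0.777, 0.0, 0.0]
ft_force: [0.3, 1.0, 0.9]
width: 0.016
```

>>> {"fn": "drive_tool", "kwargs": {
  "plan": [
    {"rx": 0.0, "ry": 0.0, "rz": -0.025, "x": 0.0, "y": 0.0, "z": 0.0, "fingers": 0.05},
    {"rx": 0.0, "ry": 0.0, "rz": -0.05, "x": 0.0, "y": 0.0, "z": 0.0, "fingers": 0.05},
    {"rx": 0.0, "ry": 0.0, "rz": -0.075, "x": 0.0, "y": 0.0, "z": 0.0, "fingers": 0.05},
    {"rx": 0.0, "ry": 0.0, "rz": -0.097, "x": 0.0, "y": 0.0, "z": 0.0, "fingers": 0.05},
    {"rx": 0.0, "ry": 0.0, "rz": -0.097, "x": 0.0, "y": 0.0, "z": 0.0, "fingers": 0.05},
    {"rx": 0.0, "ry": 0.0, "rz": -0.097, "x": 0.0, "y": 0.0, "z": 0.0, "fingers": 0.4},
    {"rx": 0.0, "ry": 0.0, "rz": -0.097, "x": 0.0, "y": 0.0, "z": 0.0, "fingers": 0.4},
    {"rx": 0.0, "ry": 0.0, "rz": -0.097, "x": 0.0, "y": 0.0, "z": 0.0, "fingers": 0.4}
  ]
}}

```text
time: 9.95
ee_pos: [0.4126, 0.2836, 0.1972]
eef_rot: [0.368, 0.93, -0.0, 0.0]
ft_force: [0.0, -0.2, 0.8]
width: 0.0328
```

Run:
```python
from m import *
c=viewer.camera('side');np.savez('side8.npz',**c)
cv2.imwrite('pics/side8.png',cv2.resize(c['color'][230:410,200:380,::-1],None,fx=3.3,fy=3.3))
goal((.4125,.283,.165),47)
```

```text
shift [-0.0004 -0.0006  0.0322] turn [-0.      0.     -0.0005] deg 0.18766530284555102 at [0.4126 0.2837 0.1972] psi 46.812709461172396
```

View pics/side8.png

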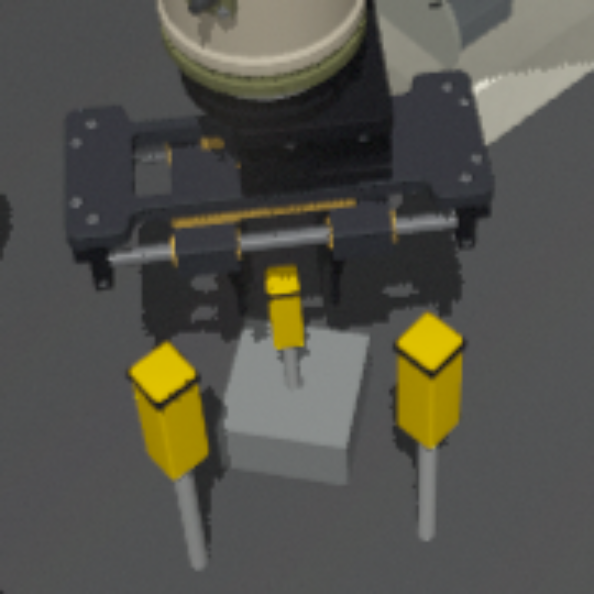

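>>> {"fn": "drive_tool", "kwargs": {
  "plan": [
    {"rx": 0.0, "ry": 0.0, "rz": 0.0, "x": 0.0, "y": 0.0, "z": 0.015, "fingers": 0.4},
    {"rx": 0.0, "ry": 0.0, "rz": 0.0, "x": 0.0, "y": 0.0, "z": 0.031, "fingers": 0.4},
    {"rx": 0.0, "ry": 0.0, "rz": 0.0, "x": 0.0, "y": 0.0, "z": 0.031, "fingers": 0.4},
    {"rx": 0.0, "ry": 0.0, "rz": 0.0, "x": 0.0, "y": 0.0, "z": 0.031, "fingers": 0.05},
    {"rx": 0.0, "ry": 0.0, "rz": 0.0, "x": 0.0, "y": 0.0, "z": 0.031, "fingers": 0.05},
    {"rx": 0.0, "ry": 0.0, "rz": 0.0, "x": 0.0, "y": 0.0, "z": 0.031, "fingers": 0.05},
    {"rx": 0.0, "ry": 0.0, "rz": 0.0, "x": 0.0, "y": 0.0, "z": 0.031, "fingers": 0.05}
  ],
  "squeeze": 30
}}

```text
time: 10.88
ee_pos: [0.4128, 0.2838, 0.1665]
eef_rot: [0.368, 0.93, 0.0, 0.0]
ft_force: [-0.6, 0.5, 2.6]
width: 0.0157
```

Gripped (15.7 mm). Lift straight up.

>>> {"fn": "drive_tool", "kwargs": {
  "plan": [
    {"rx": 0.0, "ry": 0.0, "rz": 0.0, "x": 0.0, "y": 0.0, "z": -0.03, "fingers": 0.05},
    {"rx": 0.0, "ry": 0.0, "rz": 0.0, "x": 0.0, "y": 0.0, "z": -0.08, "fingers": 0.05},
    {"rx": 0.0, "ry": 0.0, "rz": 0.0, "x": 0.0, "y": 0.0, "z": -0.14, "fingers": 0.05},
    {"rx": 0.0, "ry": 0.0, "rz": 0.0, "x": 0.0, "y": 0.0, "z": -0.15, "fingers": 0.05},
    {"rx": 0.0, "ry": 0.0, "rz": 0.0, "x": 0.0, "y": 0.0, "z": -0.15, "fingers": 0.05}
  ]
}}

```text
time: 11.5
ee_pos: [0.4129, 0.2835, 0.3162]
eef_rot: [0.368, 0.93, 0.0, 0.001]
ft_force: [-0.4, -0.8, -1.2]
width: 0.0157
```

Run:
```python
from m import *
c=viewer.camera('side');np.savez('side9.npz',**c)
x,y=200,150
cv2.imwrite('pics/side9.png',cv2.resize(c['color'][y:y+180,x:x+180,::-1],None,fx=3.3,fy=3.3))
s=monitor.read_state(); R=Ro.from_quat(s['eef_rot']); print(s['ee_pos'],s['width'])
# expected: handle centre & tip (grasp is ~.005 above handle centre)
for d in (.051+.0055,.051+.0055+.104): print((proj(c,s['ee_pos']+R.apply([0,0,d]))-[x,y])*3.3)
goal((.4875,-.1235,.32),47)
```

```text
[0.4126 0.2832 0.3152] 0.015691638977351152
[[271.3775 379.9292]]
[[283.6767 516.7995]]
shift [-0.3329 -0.2453 -0.0044] turn [-0.0002  0.     -0.0005] deg 0.18850987693312593 at [0.4126 0.2832 0.3152] psi 46.82256774111497
```

View pics/side9.png

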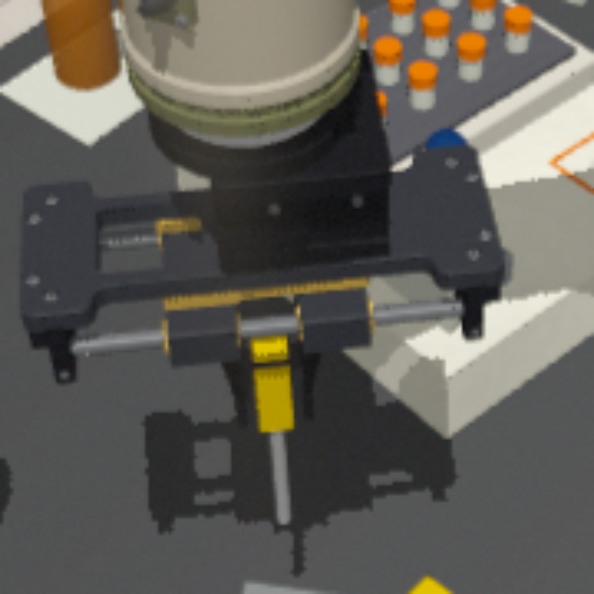

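>>> {"fn": "drive_tool", "kwargs": {
  "plan": [
    {"rx": 0.0, "ry": 0.0, "rz": 0.0, "x": -0.04, "y": -0.03, "z": -0.02, "fingers": 0.05},
    {"rx": 0.0, "ry": 0.0, "rz": 0.0, "x": -0.08, "y": -0.06, "z": -0.02, "fingers": 0.05},
    {"rx": 0.0, "ry": 0.0, "rz": 0.0, "x": -0.12, "y": -0.09, "z": -0.02, "fingers": 0.05},
    {"rx": 0.0, "ry": 0.0, "rz": 0.0, "x": -0.16, "y": -0.12, "z": -0.02, "fingers": 0.05},
    {"rx": 0.0, "ry": 0.0, "rz": 0.0, "x": -0.2, "y": -0.15, "z": -0.02, "fingers": 0.05},
    {"rx": 0.0, "ry": 0.0, "rz": 0.0, "x": -0.24, "y": -0.18, "z": -0.02, "fingers": 0.05},
    {"rx": 0.0, "ry": 0.0, "rz": 0.0, "x": -0.28, "y": -0.21, "z": -0.02, "fingers": 0.05},
    {"rx": 0.0, "ry": 0.0, "rz": 0.0, "x": -0.32, "y": -0.24, "z": -0.02, "fingers": 0.05},
    {"rx": 0.0, "ry": 0.0, "rz": 0.0, "x": -0.333, "y": -0.245, "z": -0.02, "fingers": 0.05},
    {"rx": 0.0, "ry": 0.0, "rz": 0.0, "x": -0.333, "y": -0.245, "z": -0.02, "fingers": 0.05},
    {"rx": 0.0, "ry": 0.0, "rz": 0.0, "x": -0.333, "y": -0.245, "z": 0.05, "fingers": 0.05},
    {"rx": 0.0, "ry": 0.0, "rz": 0.0, "x": -0.333, "y": -0.245, "z": 0.05, "fingers": 0.05}
  ]
}}

```text
time: 13.05
ee_pos: [0.486, -0.1208, 0.2631]
eef_rot: [0.367, 0.93, -0.0, -0.003]
ft_force: [0.3, -0.6, -0.7]
width: 0.016
```

```bash
cat > look.py <<'E'
from m import *
import sys
k=sys.argv[1]; out=[]
s=monitor.read_state(); R=Ro.from_quat(s['eef_rot']); print(s['time'],s['ee_pos'],s['width'],s['ft_force'])
tip=s['ee_pos']+R.apply([0,0,.051+.0055+.104]); print('tip',tip)
for n,(x,y,w,h,f) in {'side':(310,120,130,130,6),'top':(370,190,80,100,6)}.items():
    c=viewer.camera(n);np.savez(n+k+'.npz',**c)
    cv2.imwrite(f'pics/{n}{k}.png',cv2.resize(c['color'][y:y+h,x:x+w,::-1],None,fx=4,fy=4,interpolation=cv2.INTER_CUBIC))
    print(n,'tip',(proj(c,tip)-[x,y])*4+1.5,'hole avg',(proj(c,[.4875,-.1235,.06])-[x,y])*4+1.5)
goal((.4875,-.1235,.22),47)
E
python3 look.py 10
```

```text
13.05 [ 0.486  -0.1208  0.2631] 0.016044227923977226 [ 0.3334 -0.5851 -0.6747]
tip [ 0.485  -0.1205  0.1026]
side tip [[303.9526 261.4793]] hole avg [[296.4911 314.5404]]
top tip [[146.0346 242.4164]] hole avg [[139.7145 253.3331]]
shift [-0.0012 -0.0016  0.0465] turn [-0.0001 -0.0002 -0.0001] deg 0.08954328094702375 at [ 0.4878 -0.1215  0.2665] psi 46.958910492817246
```

View pics/side10.png

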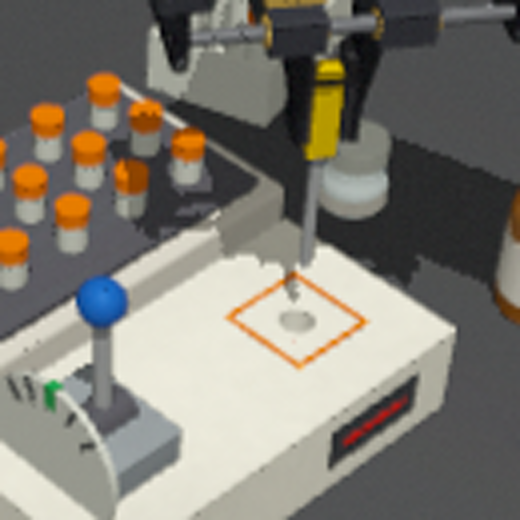

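View pics/top10.png

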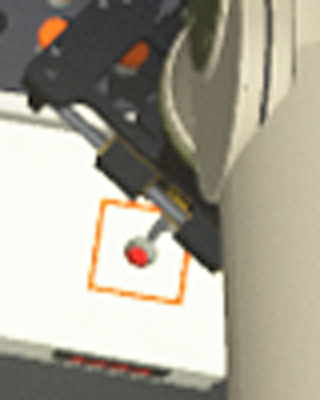

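>>> {"fn": "drive_tool", "kwargs": {
  "plan": [
    {"rx": 0.0, "ry": 0.0, "rz": 0.0, "x": -0.001, "y": -0.001, "z": 0.034, "fingers": 0.05},
    {"rx": 0.0, "ry": 0.0, "rz": 0.0, "x": -0.001, "y": -0.001, "z": 0.034, "fingers": 0.05},
    {"rx": 0.0, "ry": 0.0, "rz": 0.0, "x": -0.001, "y": -0.001, "z": 0.034, "fingers": 0.05},
    {"rx": 0.0, "ry": 0.0, "rz": 0.0, "x": -0.001, "y": -0.001, "z": 0.034, "fingers": 0.05}
  ]
}}

```text
time: 13.65
ee_pos: [0.4888, -0.1242, 0.2339]
eef_rot: [0.368, 0.93, -0.0, 0.001]
ft_force: [0.6, -0.8, 0.2]
width: 0.0158
```

```bash
python3 look.py 11
```

```text
13.65 [ 0.4888 -0.1242  0.2339] 0.015756158012496396 [ 0.5754 -0.7885  0.2479]
tip [ 0.4892 -0.1244  0.0734]
side tip [[296.9791 294.6153]] hole avg [[296.4911 314.5404]]
top tip [[144.6832 246.0181]] hole avg [[139.7145 253.3331]]
shift [ 0.0013 -0.0001  0.0133] turn [ 0.0001  0.0002 -0.0004] deg 0.18065434094143926 at [ 0.4885 -0.1243  0.2333] psi 46.84181448748732
```

View pics/side11.png

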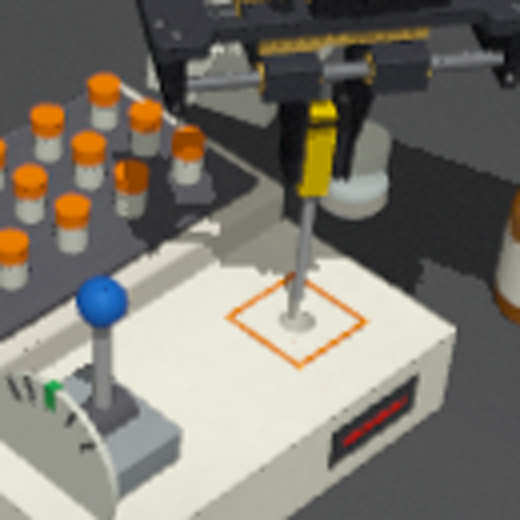

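View pics/top11.png

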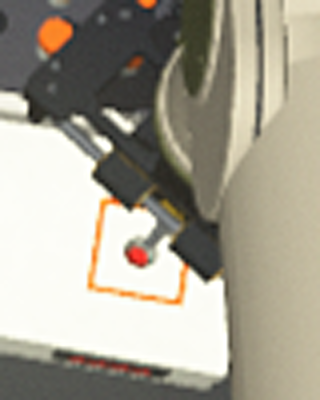

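Run:
```python
from m import *
t=[]
for k in ('10','11'):
    c=dict(np.load(f'side{k}.npz')); t.append(cv2.resize(c['color'][165:210,365:405,::-1],None,fx=10,fy=10,interpolation=cv2.INTER_CUBIC))
cv2.imwrite('pics/z11.png',np.hstack(t))
```

```text
(no output)
```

View pics/z11.png

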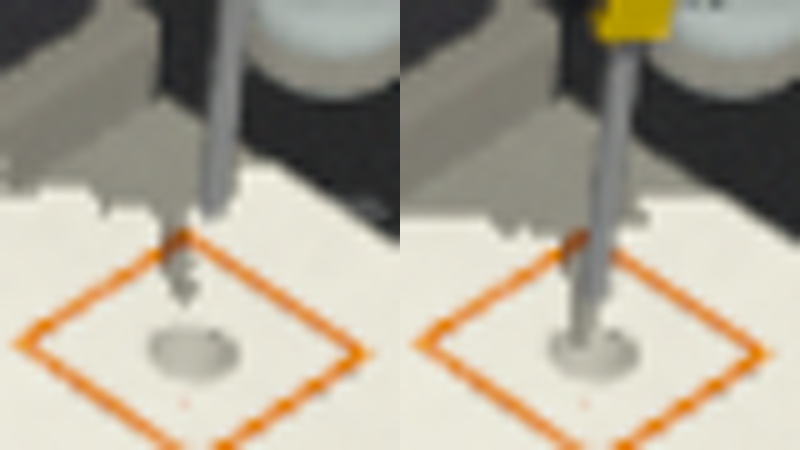

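>>> {"fn": "drive_tool", "kwargs": {
  "plan": [
    {"rx": 0.0, "ry": 0.0, "rz": 0.0, "x": 0.002, "y": 0.0, "z": 0.005, "fingers": 0.05},
    {"rx": 0.0, "ry": 0.0, "rz": 0.0, "x": 0.002, "y": 0.0, "z": 0.015, "fingers": 0.05},
    {"rx": 0.0, "ry": 0.0, "rz": 0.0, "x": 0.002, "y": 0.0, "z": 0.025, "fingers": 0.05},
    {"rx": 0.0, "ry": 0.0, "rz": 0.0, "x": 0.002, "y": 0.0, "z": 0.031, "fingers": 0.05},
    {"rx": 0.0, "ry": 0.0, "rz": 0.0, "x": 0.002, "y": 0.0, "z": 0.031, "fingers": 0.05},
    {"rx": 0.0, "ry": 0.0, "rz": 0.0, "x": 0.002, "y": 0.0, "z": 0.031, "fingers": 0.05}
  ],
  "squeeze": 45
}}

```text
time: 14.5
ee_pos: [0.4868, -0.1229, 0.2014]
eef_rot: [0.368, 0.93, 0.0, 0.0]
ft_force: [1.4, 0.7, -0.6]
width: 0.0159
```

```bash
python3 look.py 12
```

```text
14.5 [ 0.4868 -0.1229  0.2014] 0.015911239505073622 [ 1.4024  0.7444 -0.5702]
tip [ 0.4868 -0.1229  0.0409]
side tip [[293.9419 340.4923]] hole avg [[296.4911 314.5404]]
top tip [[133.8228 260.7702]] hole avg [[139.7145 253.3331]]
shift [-0.0009  0.0001 -0.0184] turn [ 0.      0.0001 -0.0004] deg 0.15939546851119551 at [ 0.4868 -0.1229  0.2016] psi 46.84485048748044
```

View pics/side12.png

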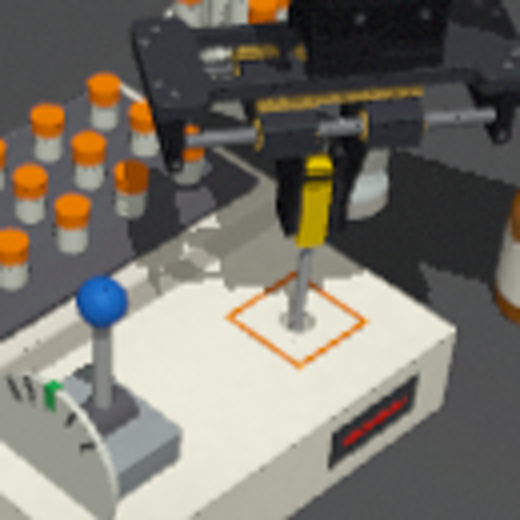

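>>> {"fn": "drive_tool", "kwargs": {
  "plan": [
    {"rx": 0.0, "ry": 0.0, "rz": 0.0, "x": 0.0, "y": 0.0, "z": 0.003, "fingers": 0.05},
    {"rx": 0.0, "ry": 0.0, "rz": 0.0, "x": 0.0, "y": 0.0, "z": 0.006, "fingers": 0.05},
    {"rx": 0.0, "ry": 0.0, "rz": 0.0, "x": 0.0, "y": 0.0, "z": 0.006, "fingers": 0.05},
    {"rx": 0.0, "ry": 0.0, "rz": 0.0, "x": 0.0, "y": 0.0, "z": 0.006, "fingers": 0.05}
  ]
}}

```text
time: 15.1
ee_pos: [0.4868, -0.123, 0.1955]
eef_rot: [0.368, 0.93, -0.0, 0.0]
ft_force: [0.6, 0.5, 3.1]
width: 0.0154
```

>>> {"fn": "drive_tool", "kwargs": {
  "plan": [
    {"rx": 0.0, "ry": 0.0, "rz": 0.0, "x": 0.0, "y": 0.0, "z": 0.002, "fingers": 0.05},
    {"rx": 0.0, "ry": 0.0, "rz": 0.0, "x": 0.0, "y": 0.0, "z": 0.002, "fingers": 0.05},
    {"rx": 0.0, "ry": 0.0, "rz": 0.0, "x": 0.0, "y": 0.0, "z": 0.002, "fingers": 0.05},
    {"rx": 0.0, "ry": 0.0, "rz": 0.0, "x": 0.0, "y": 0.0, "z": 0.002, "fingers": 0.05}
  ]
}}

```text
time: 15.6
ee_pos: [0.4868, -0.1229, 0.1934]
eef_rot: [0.368, 0.93, -0.0, 0.0]
ft_force: [1.2, -0.4, 3.8]
width: 0.0156
```

>>> {"fn": "drive_tool", "kwargs": {
  "plan": [
    {"rx": 0.0, "ry": 0.0, "rz": 0.0, "x": 0.0, "y": 0.0, "z": 0.0015, "fingers": 0.05},
    {"rx": 0.0, "ry": 0.0, "rz": 0.0, "x": 0.0, "y": 0.0, "z": 0.0015, "fingers": 0.05},
    {"rx": 0.0, "ry": 0.0, "rz": 0.0, "x": 0.0, "y": 0.0, "z": 0.0015, "fingers": 0.05},
    {"rx": 0.0, "ry": 0.0, "rz": 0.0, "x": 0.0, "y": 0.0, "z": 0.0015, "fingers": 0.05}
  ]
}}

```text
time: 16.1
ee_pos: [0.4869, -0.1229, 0.1923]
eef_rot: [0.368, 0.93, -0.0, 0.0]
ft_force: [-0.4, -1.0, 9.6]
width: 0.0158
```

>>> {"fn": "drive_tool", "kwargs": {
  "plan": [
    {"rx": 0.0, "ry": 0.0, "rz": 0.0, "x": 0.0, "y": 0.0, "z": 0.001, "fingers": 0.05},
    {"rx": 0.0, "ry": 0.0, "rz": 0.0, "x": 0.0, "y": 0.0, "z": 0.001, "fingers": 0.05},
    {"rx": 0.0, "ry": 0.0, "rz": 0.0, "x": 0.0, "y": 0.0, "z": 0.001, "fingers": 0.05},
    {"rx": 0.0, "ry": 0.0, "rz": 0.0, "x": 0.0, "y": 0.0, "z": 0.001, "fingers": 0.05}
  ]
}}

```text
time: 16.6
ee_pos: [0.4872, -0.123, 0.192]
eef_rot: [0.368, 0.93, -0.0, 0.001]
ft_force: [-2.2, -0.4, 17.8]
width: 0.0159
```

>>> {"fn": "drive_tool", "kwargs": {
  "plan": [
    {"rx": 0.0, "ry": 0.0, "rz": 0.0, "x": 0.0, "y": 0.0, "z": 0.0, "fingers": 0.05},
    {"rx": 0.0, "ry": 0.0, "rz": 0.0, "x": 0.0, "y": 0.0, "z": 0.0, "fingers": 0.05},
    {"rx": 0.0, "ry": 0.0, "rz": 0.0, "x": 0.0, "y": 0.0, "z": 0.0, "fingers": 0.05},
    {"rx": 0.0, "ry": 0.0, "rz": 0.0, "x": 0.0, "y": 0.0, "z": 0.0, "fingers": 0.05}
  ]
}}

```text
time: 17.1
ee_pos: [0.4872, -0.123, 0.192]
eef_rot: [0.368, 0.93, -0.0, 0.001]
ft_force: [-3.2, 0.2, 17.7]
width: 0.0158
```

```bash
python3 look.py 13
```

```text
17.1 [ 0.4872 -0.123   0.192 ] 0.015764372945257454 [-3.1892  0.1588 17.7499]
tip [ 0.4874 -0.1232  0.0315]
side tip [[292.0732 351.9242]] hole avg [[296.4911 314.5404]]
top tip [[131.915  263.0624]] hole avg [[139.7145 253.3331]]
shift [-0.0006 -0.0002 -0.028 ] turn [ 0.      0.0002 -0.0004] deg 0.17994069912195806 at [ 0.4872 -0.123   0.192 ] psi 46.842452899698905
```

View pics/side13.png

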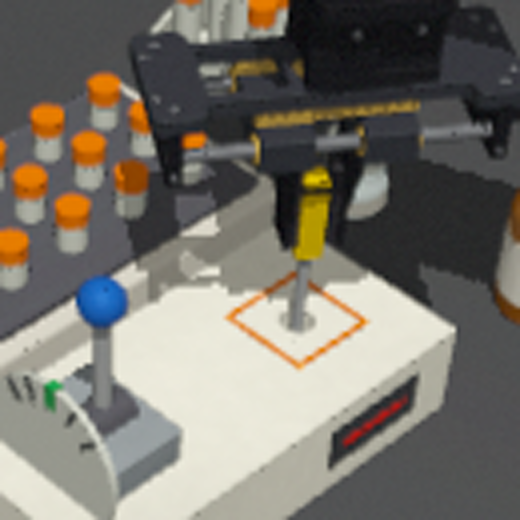

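View pics/top13.png

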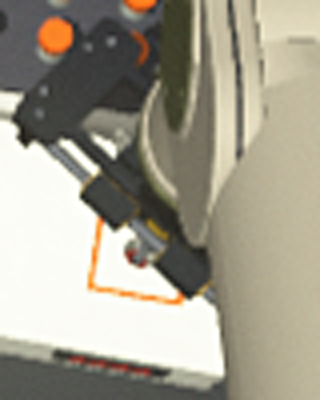

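```bash
python3 -c "
from bench import workorder,monitor
print(workorder.close_job()); s=monitor.read_state(); print(s['time'],s['ft_force'],s['width'])"
```

```text
the job is handed in; nothing more can be done
None
the job is handed in; nothing more can be done
```

The job is handed in at about 17 s of the 54 s allowed, with the lever at idle and the pin holding the button down. No verdict is reported.

- **Lever:** I gripped the blue ball, swung it along its arc to straight up, and released it. Afterwards the two cameras put the ball +0.9 mm and −2.6 mm from upright along x. The limit is about ±9.6 mm, and it looked unchanged in the last side picture.
- **Pin:** I took the small pin from the stand. Larger look-alike pins stood too close for the hand, so I first turned it 35° in its stand using a high grip, then regripped it lower and lifted it out.
- **Button:** I lowered the pin through the hole and pressed until the upward force rose from about 3–4 N (the spring) to about 10 N and then a steady 17.7 N. The estimated tip height then was 31.5 mm, against 32 mm for a fully pressed button.
- **At hand-in:** The pin was gripped at 15.8 mm, with the tool pointing straight down. The tip was within about 1 mm of my estimate of the hole's axis.

**Disagreement:** the cameras differ by about 3–7 mm on positions; I used their average, and the arm's own readings at the ball matched it.

**Not measured:** I could not read the button travel directly, so "fully down" rests on the force and the height. I did not measure the bottle, jar, beaker and flask again at the end; nothing I did came near touching them.

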